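Tip the parts tray on the phone repair bench

TASK

Lay the orange speaker module flat in the bare half of the tipping tray, with the other two modules, and let go of it. Then push the red tab down with the fingertips until the tray rests on its lower stop, and keep it pressed there firmly but gently (about 10 to 12 N, never above 22 N) until all three modules have slid into the yellow end and for a good second more. Let the tray come slowly back up to level under the fingers (it is counterweighted and must not snap up), then leave it, with all three modules in the yellow end and the phone, the jar and the loupe undisturbed.

Things in the scene. Friction and masses are not known exactly. Their poses are not given: they have to be found in the camera images.
- stand: fixed stand of the tray: dark steel foot 150 x 110 x 8 mm on a blue mat (mat top 3 mm above the bench) with two aluminium uprights, 99 mm high, outside the tray's long sides. Origin: centre of the foot's underside. x across the tray (the loose things to be picked up lie on its -x side), y along the tray from the red tab (-y) to the counterweight (+y), z up
- tilt (a joint): tilt of the tray, rad: 0 = level (upper stop, where it rests by itself), 0.42 = red tab fully down (hard lower stop). The counterweight, of unknown exact weight, pulls it back to 0 with 2 to 5 N at the tab; modules start to slide at 0.2 to 0.34 rad depending on friction
- pan: hinged aluminium tray, open top, 112 mm (x) by 248 mm (y) outside, walls 4 mm thick, 20 mm above the floor. Origin: on the hinge axis, mid-tray, 4 mm under the floor's upper face, 85 mm above the stand's underside; turns with the tray: x along the hinge, y along the tray (red tab at -y), z out of the floor. Floor y -120 to -20 mm yellow, the rest bare; counterweight hangs under y +90 mm
- tab_top (a point): centre of the upper face of the red press tab, a flat plate 70 mm wide (x), from y -124 to -168 mm outside the tray's -y end wall, level with the tray floor; this point, at y -150 mm of the pan and 4 mm above the hinge axis, is good to press on. On the lower stop it is about 31 mm above the bench; axes as the pan
- speaker: orange speaker module with a black grille, a block 20 mm (x) by 30 mm (y) by 9 mm high, about 20 g, lying on the mat. Origin: centre of its underside, z up
- camera: black camera module with two lenses, a block 20 mm (x) by 30 mm (y) by 9 mm high, about 20 g, lying in the tray's bare half, on its -x side. Origin: centre of its underside
- motor: steel vibration motor with a copper top, a block 20 mm (x) by 30 mm (y) by 9 mm high, about 20 g, lying in the tray's bare half, on its -x side. Origin: centre of its underside
- jar: bystander: white plastic jar with black lid, 42 mm across, 55 mm high. Origin: centre of its underside
- loupe: bystander: black eye loupe, 42 mm across, 36 mm high. Origin: centre of its underside
- phone: bystander: red phone lying on the mat beyond the tray, 75 x 150 x 8 mm. Origin: centre of its underside
There are look-alikes about, which are no part of the job. What is meant by the speaker is not blue, pink or turquoise, and is the smaller of those in its own colour.

How it is judged:
On the way, in this order (a step that is already met when the one before it is completed fails the run):
1. the speaker lies in the half of the level tray away from the red tab, released (x of speaker in the frame of pan between -0.052 and 0.052 m and y of speaker in the frame of pan between -0.01 and 0.12 m and z of speaker in the frame of pan between 0 and 0.01 m and value of joint tilt below 0.05 rad and contact force between the fingers and speaker below 0.05 N), for 0.2 s.
2. the tray is held on its lower stop (tilt above 0.405 rad) with at least 6 N by the fingers for half a second, with all three modules in the yellow end (value of joint tilt above 0.405 rad and contact force between the fingers and pan above 6 N and y of each of speaker, camera, motor in the frame of pan below -0.02 m), for 0.5 s.
At the end, for the whole second after the job is handed in: The tray is back level (tilt under 0.03 rad) and nothing touches it; the speaker, the camera and the motor lie at rest inside the tray, their centres in the yellow end (pan y between -120 and -20 mm) (value of joint tilt below 0.03 rad and y of speaker in the frame of pan between -0.12 and -0.02 m and y of camera in the frame of pan between -0.12 and -0.02 m and y of motor in the frame of pan between -0.12 and -0.02 m and distance between each of speaker, camera, motor and pan below 0.135 m and z of each of speaker, camera, motor in the frame of pan above 0 m and linear speed of each of speaker, camera, motor below 0.02 m/s).
It fails at once if the robot loads the tray with more than 22 N (contact force between any of the fingers, the arm and pan above 22 N).
It fails at once if the tray snaps up faster than 1.2 rad/s (velocity of joint tilt below -1.2 rad/s).
It fails at once if the phone, the jar or the loupe is moved more than 15 mm (distance of any of phone, jar, loupe from where it was at the start of the episode above 0.015 m).
It also fails if it takes over 67 s, if anything falls off the work surface, if the arm or the gripper's body presses on something with over 40 N, if the wrist force passes 120 N, or if a joint passes its speed limit or range.

ROBOT

A 6-joint arm with a two-finger parallel gripper is mounted at the origin on the work surface. World frame = base frame: x ahead of the robot, y to its left, z up, the work surface at z = 0. Lengths are in m, angles in rad, forces in N, time in s.
With the tool pointing down it reaches from about 0.3 to 0.875 m from the base axis. Payload 6.4 kg.
Tool frame: the origin (TCP) lies between the finger pads; the fingertips stand 8 mm ahead of it and the grasp point (between the pads) lies 11 mm behind it; z points along the fingers, y is the direction in which the jaws open and shut (so a half turn about z gives the same grasp; the last joint's range is limited). The gripper opens to 88 mm and grips with 3 to 60 N. Pads are 18 mm wide; open, the fingers measure 123 mm over their backs; the gripper's body (75 mm by 187 mm) begins 45 mm behind the grasp point.
Start: joints at [0.916, 0.181, 1.607, -0, 1.354, -0.206], TCP at [0.249, 0.518, 0.247] pointing down, gripper open.
Joint ranges: [-2.99, 2.99], [-0.89, 2.07], [0.3, 2.58], [-1.14, 4.28], [0, 2.63], [-3.12, 3.12]. Speed limits (rad/s): [2.57, 2.57, 3.01, 3.14, 3.14, 3.14].

INTERFACE

Orientations are given as a rotation vector (axis times angle).
In Python, from cell import r, optics gives the robot as it stands.
- The arm moves only by the tool carry_out, never from a script. Its argument "commands" is a list of rows, each a list of 3 entries, a list of its own where there are three numbers: the shift along the world's x, y, z in units of 25 mm (1.0 is 25 mm), then the turn, a rotation vector about the world's x, y, z in units of 4 degrees (1.0 is 4 degrees), then the gripper's target within -1 to 1 (shut at 1, half-way at 0, fully open at -1). A call has 1 to 10 rows; each row shifts and turns the commanded pose from where the row before left it; what a row does not reach is not made up. A row lasts 1/12 s, in which the tool goes at most 41.7 mm and 7.16 degrees, less where a joint would pass 70% of its speed; a pose out of reach is approached as far as the arm can. A call with a number of a shift or a turn outside -1 to 1 is refused whole. A call with a gripper value outside its range is refused whole. The fingers move at their own pace and stop on an object; "grip_force" is the grip in N (left out, the last holds). Time passes only in rows, so rows that do not move let the fingers close. It gives the time, the measured TCP pose, the force and the opening at its end, in the units of the state.
- r.sense(): the state, without advancing time (a new reading comes with each control period).
- optics.get_image(name): name is "side" or "top" or "wrist"; returns the picture (420x560x3 uint8, blue, green, red); there is no depth.
- optics.camera_info(name): a dict with "fovy" (degrees; the focal length in pixels is half the picture's height over the tangent of half this angle, whatever the lens; pixels are square), "cx", "cy" (the principal point, pixels), "extrinsics" (4x4, takes a point from camera to world coordinates). Camera axes: x right, y down, z forward; pixel columns grow to the right and rows downward; lengths in m; the calibration is good to about 2 mm. A picture is of the moment at which its call begins: read the wrist's pose just before it. camera_info takes no time and is no camera call; for the wrist camera it gives the pose at the moment of the call.
- r.hand_in(): hands the job in, once; it reports no verdict.
Trained networks look in the newest picture that a camera, given by its name, has taken for a name from the list of things; names that differ only in an ending like _2 or _b are one class to them, and where a whole thing is asked for, a point or a joint stands for the part that bears it (a point fixed in the world has none). Each returns a list of dicts, best first, with "confidence" (0 to 1); they miss things now and then, are a little off and sometimes report something else, mostly with a low value. They report only what shows in the picture. A call takes as long as a camera call. They do not tell look-alikes from the thing itself.
- optics.spot_in(name, camera): "xyz" ([x, y, z] in m, in world coordinates, good to about 4 mm: the middle of the surface that is visible of it).
The state is a dict: "time": time; "joints": joint angles; "qvel": joint speeds; "joint_efforts": joint torques, N m; "position": TCP position; "tcp_rot": TCP orientation; "ft_force": force on the tool from outside, world axes, zero at the start; "wrist_torque": the same for the moment, N m; "grip_width": finger opening in m.
Only numpy, scipy, OpenCV 4.12 (cv2) and the standard library are available. Lean on these libraries where they do the work, as an engineer would, in place of code of your own. Each camera call takes 0.05 s, during which the arm holds its last target.

## Working session

There is one attempt and no reset: what is moved stays moved. The work goes in short steps, Python scripts to look and compute and a tool call to move; the robot and the scene stay as the last step left them, time stands still between calls to the robot, and variables do not carry over. Pictures are saved under pics/ and viewed, and the job is handed in when it is done.

Besides the shell and the picture viewer there is one more tool, called after ">>>" as name(argument=value, ...) on one line, values as JSON. carry_out: Moves the arm, as the interface text tells. Its arguments: {"type":"object","properties":{"commands":{"type":"array","items":{"type":"array"}},"grip_force":{"type":"number"}},"required":["commands"]}

```bash
mkdir -p pics; ls
python3 - <<'E'
from cell import r, optics
import cv2
print(r.sense())
for n in ("side","top","wrist"):
    im=optics.get_image(n); cv2.imwrite(f"pics/{n}0.png",im)
    i=optics.camera_info(n); print(n,i)
    if n!="wrist":
        for t in ("speaker","camera","motor","tab_top","stand","pan","phone","jar","loupe"):
            print(t,[( [round(float(v),3) for v in d["xyz"]],round(d["confidence"],2)) for d in optics.spot_in(t,n)])
print(r.sense()["time"])
E
```

```text
pics
{'time': 0.0, 'joints': array([ 9.15695565e-01,  1.81511050e-01,  1.60796689e+00,  9.52421838e-06,
        1.35376131e+00, -2.06288885e-01]), 'qvel': array([-0.00080595, -0.00010613, -0.00107824, -0.00025954,  0.0003451 ,
        0.00093242]), 'joint_efforts': array([ 2.28207109e-04, -4.33887184e+01, -3.41849685e+01,  7.02779205e-02,
        3.86913854e-02, -9.58080864e-05]), 'position': array([0.2491595 , 0.51766692, 0.24584684]), 'tcp_rot': array([-6.98938025e-01, -3.06214182e+00,  2.34365213e-03]), 'ft_force': array([0.06312174, 0.53148973, 0.66960794]), 'wrist_torque': array([0.00740898, 0.03119943, 0.05210056]), 'grip_width': 0.08791650274247075}
side {'fovy': 44.53792439787182, 'cx': 285.07532176208446, 'cy': 206.15951176846534, 'extrinsics': array([[ 0.93719   , -0.26766684,  0.22367245,  0.36896165],
       [-0.34880176, -0.71268751,  0.60861633, -0.55641665],
       [-0.00349785, -0.64840648, -0.76128628,  0.84049779],
       [ 0.        ,  0.        ,  0.        ,  1.        ]])}
speaker [([0.456, 0.243, 0.011], 0.79), ([0.57, 0.282, 0.012], 0.55), ([0.493, 0.31, 0.012
[... 948 characters left out ...]
([0.599, 0.17, 0.102], 0.7)]
tab_top [([0.629, 0.057, 0.091], 0.66)]
stand [([0.625, 0.061, 0.096], 0.64)]
pan [([0.629, 0.052, 0.091], 0.86)]
phone [([0.753, 0.094, 0.012], 0.86)]
jar [([0.462, 0.076, 0.058], 0.78)]
loupe [([0.466, -0.03, 0.039], 0.89)]
wrist {'fovy': 61.99821277890364, 'cx': 286.4728841919877, 'cy': 213.03969162047903, 'extrinsics': array([[ 4.33540564e-01,  8.57074820e-01,  2.78325945e-01,
         1.77239525e-01],
       [ 9.01134052e-01, -4.12339531e-01, -1.33916139e-01,
         5.53199935e-01],
       [-1.13611132e-05,  3.08867065e-01, -9.51105218e-01,
         3.84613737e-01],
       [ 0.00000000e+00,  0.00000000e+00,  0.00000000e+00,
         1.00000000e+00]])}
1.05
```

View pics/top0.png

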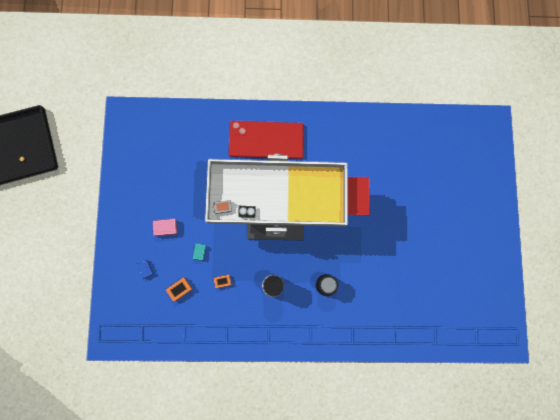

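View pics/side0.png

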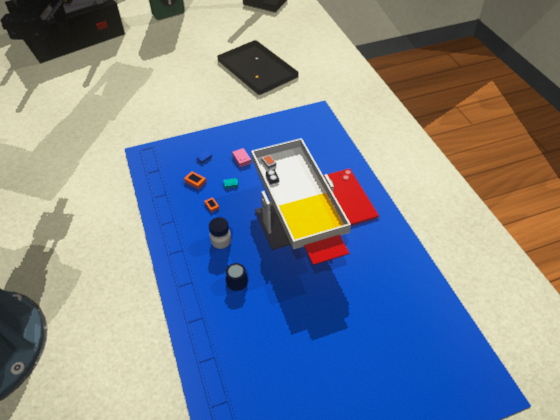

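Run:
```python
from cell import r, optics
import cv2,numpy as np
for n in ("side","top"):
    im=cv2.imread(f"pics/{n}0.png"); i=optics.camera_info(n)
    E=i["extrinsics"]; f=210/np.tan(np.radians(i["fovy"]/2))
    for p in ([.568,.287,.012],[.456,.247,.012],[.523,.215,.012],[.467,.17,.012],[.49,.316,.012],[.63,.05,.09]):
        c=np.linalg.inv(E)@np.r_[p,1]; print(n,p,c[0]/c[2]*f+i["cx"],c[1]/c[2]*f+i["cy"])
```

```text
side [0.568, 0.287, 0.012] 239.8789931861858 155.60668118455408
side [0.456, 0.247, 0.012] 196.94728896637403 179.7436814364922
side [0.523, 0.215, 0.012] 230.02231972398872 181.8412385989954
side [0.467, 0.17, 0.012] 210.78307554234098 202.99928780693944
side [0.49, 0.316, 0.012] 203.9879268252367 155.7059569632966
side [0.63, 0.05, 0.09] 303.4299119837002 198.23756079180225
top [0.568, 0.287, 0.012] 163.3839602321305 228.09958173445807
top [0.456, 0.247, 0.012] 181.59134725330574 286.92065752453556
top [0.523, 0.215, 0.012] 199.83654757002097 251.82481099035317
top [0.467, 0.17, 0.012] 222.38674440815342 281.48199501398256
top [0.49, 0.316, 0.012] 146.0204981348825 268.5011298372943
top [0.63, 0.05, 0.09] 287.64927349104613 190.79723739445905
```

In the top view there are five candidates: small orange (222,282), large orange (178,290), blue (145,268), pink (164,228) and turquoise (199,252). The speaker must be the smaller orange one, so I'll confirm that in an enlarged crop.

Run:
```python
import cv2,numpy as np
t=cv2.imread("pics/top0.png"); s=cv2.imread("pics/side0.png")
a=cv2.resize(t[255:305,155:235],None,fx=5,fy=5,interpolation=cv2.INTER_CUBIC)
b=cv2.resize(s[165:215,180:260],None,fx=5,fy=5,interpolation=cv2.INTER_CUBIC)
cv2.imwrite("pics/c1.png",np.hstack([a,b]))
cv2.imwrite("pics/c2.png",cv2.resize(t[145:250,190:380],None,fx=4,fy=4,interpolation=cv2.INTER_CUBIC))
```

```text
(no output)
```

View pics/c1.png

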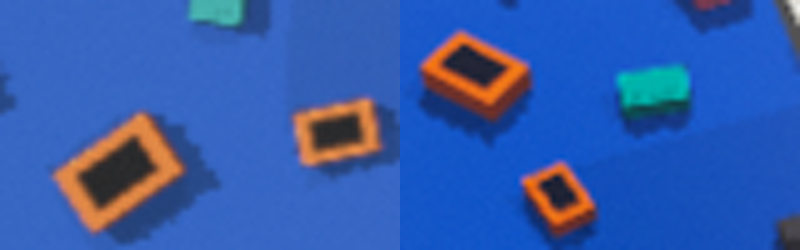

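View pics/c2.png

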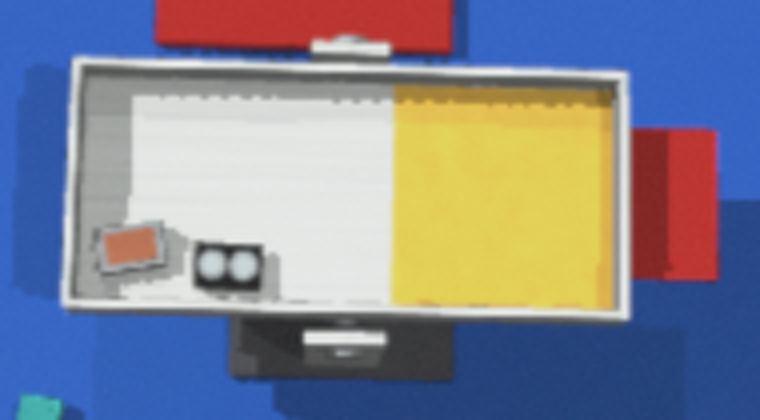

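```bash
cat > h.py <<'E'
import cv2,numpy as np
from cell import r,optics
def inf(n): 
    i=optics.camera_info(n); return i["extrinsics"],210/np.tan(np.radians(i["fovy"]/2)),i["cx"],i["cy"]
def back(I,uv,z):
    E,f,cx,cy=I; uv=np.atleast_2d(np.float64(uv))
    d=np.c_[(uv[:,0]-cx)/f,(uv[:,1]-cy)/f,np.ones(len(uv))]@E[:3,:3].T
    return E[:3,3]+d*((z-E[2,3])/d[:,2])[:,None]
def orange(im,box=None):
    h=cv2.cvtColor(im,cv2.COLOR_BGR2HSV); m=cv2.inRange(h,(5,140,120),(16,255,255))
    return [c for c in cv2.findContours(m,cv2.RETR_EXTERNAL,cv2.CHAIN_APPROX_NONE)[0] if cv2.contourArea(c)>20]
def rect(I,c,z):
    P=back(I,c.reshape(-1,2),z)[:,:2]; R=cv2.minAreaRect((P*1000).astype(np.float32)); b=cv2.boxPoints(R)/1000
    e=b[1]-b[0]; g=b[2]-b[1]; l=e if np.hypot(*e)>np.hypot(*g) else g
    return np.round(np.array(R[0])/1000,4),np.round(R[1],1),round(np.degrees(np.arctan2(l[1],l[0]))%180,1)
E
python3 - <<'E'
from h import *
for n in ("top","side"):
    im=cv2.imread(f"pics/{n}0.png");I=inf(n)
    for c in orange(im): print(n,c.reshape(-1,2).mean(0).round(),rect(I,c,.012))
I=inf("top"); c=back(I,[(209,159.3),(347,163),(347.5,224.5),(206,222)],.112)[:,:2]; print(c,c.mean(0))
for a in range(4): e=c[(a+1)%4]-c[a]; print(np.hypot(*e),np.degrees(np.arctan2(e[1],e[0])))
q=lambda x,y:(190+x/4,145+y/4)
print("motor,cam",back(I,[q(131,246),q(228,265)],.101))
print("tab corners",back(I,[q(716,128),q(717,280)],.092))
print("fold",back(I,[q(393,90),q(393,300)],.092))
E
```

```text
top [179. 289.] (array([0.4519, 0.2525]), array([26.5, 39.6]), np.float32(126.1))
top [222. 281.] (array([0.468 , 0.1706]), array([18.6, 28.5]), np.float32(101.8))
side [211. 204.] (array([0.4671, 0.1674]), array([19.5, 29.8]), np.float32(102.8))
side [195. 179.] (array([0.4518, 0.2528]), array([27.5, 41.9]), np.float32(127.2))
side [268. 159.] (array([0.6259, 0.2513]), array([13.2, 20.7]), np.float32(100.0))
side [510. 181.] (array([1.0993, 0.0397]), array([642.2, 244.9]), np.float32(77.6))
[[ 0.68020334  0.190975  ]
 [ 0.67800213 -0.05486651]
 [ 0.5672028  -0.05436223]
 [ 0.56809756  0.19226329]] [0.62337646 0.06850238]
0.24585136018332182 -90.51299823700607
0.11080047922525012 179.73923346685444
0.24662714332375535 89.79213229571518
0.11211318122471561 -0.6583998013990915
motor,cam [[0.59758479 0.16518551 0.101     ]
 [0.58972514 0.12217731 0.101     ]]
tab corners [[ 0.65772614 -0.09838374  0.092     ]
 [ 0.58758029 -0.09742748  0.092     ]]
fold [[0.67286676 0.04933463 0.092     ]
 [0.57638706 0.0485899  0.092     ]]
```

Run:
```python
import cv2
s=cv2.imread("pics/side0.png")
cv2.imwrite("pics/c3.png",cv2.resize(s[130:270,180:390],None,fx=3.8,fy=3.8,interpolation=cv2.INTER_CUBIC))
```

```text
(no output)
```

View pics/c3.png

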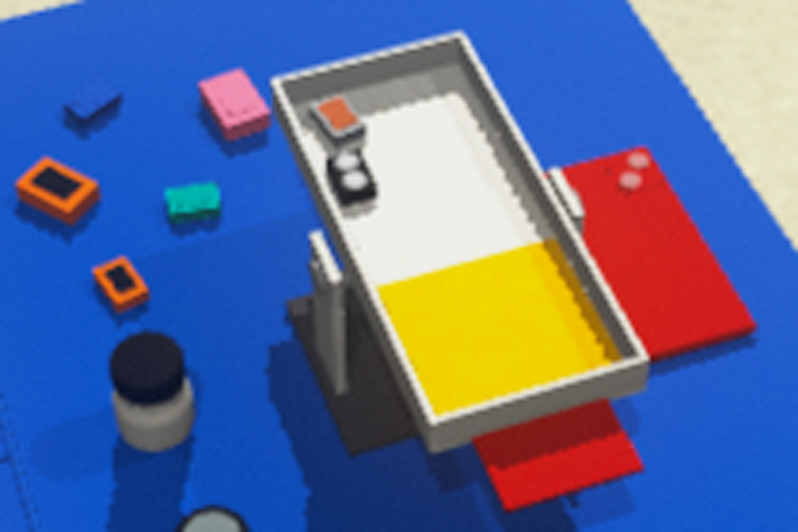

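View pics/wrist0.png

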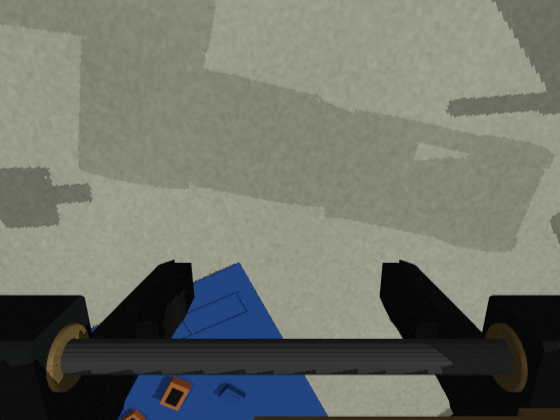

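The smaller block, at top (222,281) and side (211,204), measures 19×29 mm and is the speaker. The other orange one measures 27×41 mm. The speaker is at (0.4675, 0.169) with its long axis at about 102°. The pan is centred at (0.6235, 0.0685), aligned with the world axes. I'll grip the speaker by its ends with the fingertips only, which keeps the gripper body clear of the jar and tray.

>>> carry_out(commands=[[[0.44,-0.7,-0.1],[0,0,0.94],-0.27],[[0.44,-0.7,-0.1],[0,0,0.94],-0.27],[[0.44,-0.7,-0.1],[0,0,0.94],-0.27],[[0.44,-0.7,-0.1],[0,0,0.94],-0.27],[[0.44,-0.7,-0.1],[0,0,0.94],-0.27],[[0.44,-0.7,-0.1],[0,0,0.94],-0.27],[[0.44,-0.7,-0.1],[0,0,0.94],-0.27],[[0.44,-0.7,-0.1],[0,0,0.94],-0.27],[[0.44,-0.7,-0.1],[0,0,0.94],-0.27],[[0.44,-0.7,-0.1],[0,0,0.94],-0.27]], grip_force=12)

```text
time: 1.88
position: [0.36, 0.3422, 0.2217]
tcp_rot: [-0.33, 3.124, 0.0]
ft_force: [0.7, -0.2, -0.7]
grip_width: 0.0559
```

>>> carry_out(commands=[[[0.43,-0.7,-0.4],[0,0,0],-0.27],[[0.43,-0.7,-0.4],[0,0,0],-0.27],[[0.43,-0.7,-0.4],[0,0,0],-0.27],[[0.43,-0.7,-0.4],[0,0,0],-0.27],[[0.43,-0.7,-0.4],[0,0,0],-0.27],[[0.43,-0.7,-0.4],[0,0,0],-0.27],[[0.43,-0.7,-0.4],[0,0,0],-0.27],[[0.43,-0.7,-0.4],[0,0,0],-0.27],[[0.43,-0.7,-0.4],[0,0,0],-0.27],[[0.43,-0.7,-0.4],[0,0,0],-0.27]])

```text
time: 2.72
position: [0.4675, 0.1672, 0.1214]
tcp_rot: [-0.325, 3.124, 0.0]
ft_force: [1.1, 0.7, 0.2]
grip_width: 0.0558
```

```bash
cat >> h.py <<'E'
from scipy.spatial.transform import Rotation as Ro
def st():
    s=r.sense(); M=Ro.from_rotvec(s["tcp_rot"]).as_matrix()
    print("t",round(s["time"],2),"pos",s["position"].round(4),"yaw_y",np.degrees(np.arctan2(M[1,1],M[0,1])).round(1),"z",M[:,2].round(3),"F",s["ft_force"].round(2),"w",round(s["grip_width"],4),"j",s["joints"].round(2)); return s
E
python3 - <<'E'
from h import *
st(); I=inf("wrist"); im=optics.get_image("wrist"); cv2.imwrite("pics/w1.png",im)
for c in orange(im): print(c.reshape(-1,2).mean(0).round(),cv2.contourArea(c),rect(I,c,.012))
st()
E
```

```text
t 2.72 pos [0.4675 0.1672 0.1214] yaw_y 101.9 z [ 0.  0. -1.] F [1.13 0.68 0.23] w 0.0558 j [ 0.1   0.16  1.91  0.    1.07 -1.67]
[291. 214.] 950.0 (array([0.4675, 0.1709]), array([19.6, 28.6]), np.float32(101.9))
[403. 215.] 2075.0 (array([0.4519, 0.2525]), array([30.5, 41.7]), np.float32(126.1))
t 2.77 pos [0.4684 0.1645 0.1198] yaw_y 101.8 z [-0.001 -0.002 -1.   ] F [ 0.55 -3.15 -0.09] w 0.0558 j [ 0.1   0.17  1.91 -0.    1.07 -1.68]
```

View pics/w1.png

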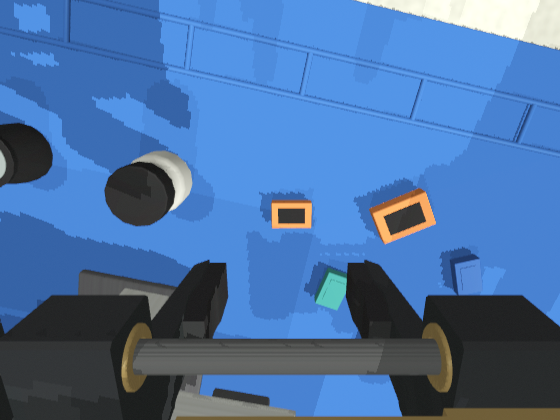

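The wrist view shows the small orange block centred at (291,214), with the larger one at (403,215) and the jar at (150,190). It agrees with the earlier estimate, so I'm descending.

>>> carry_out(commands=[[[0.04,0.08,-0.45],[0,0,0],-0.27],[[0,0,-0.5],[0,0,0],-0.27],[[0,0,-0.6],[0,0,0],-0.27],[[0,0,-0.6],[0,0,0],-0.27],[[0,0,-0.6],[0,0,0],-0.27],[[0,0,-0.5],[0,0,0],-0.27],[[0,0,-0.35],[0,0,0],-0.27],[[0,0,0],[0,0,0],-0.27],[[0,0,0],[0,0,0],-0.27]])

```text
time: 3.52
position: [0.4675, 0.1706, 0.0315]
tcp_rot: [0.326, -3.124, -0.0]
ft_force: [-0.9, -0.4, 0.5]
grip_width: 0.0562
```

Run:
```python
from h import *
st(); I=inf("wrist"); im=optics.get_image("wrist"); cv2.imwrite("pics/w2.png",im)
for c in orange(im): print(c.reshape(-1,2).mean(0).round(),cv2.contourArea(c),rect(I,c,.012))
```

```text
t 3.52 pos [0.4675 0.1706 0.0315] yaw_y 101.9 z [-0.001  0.    -1.   ] F [-0.86 -0.4   0.48] w 0.0562 j [ 0.11  0.33  1.93  0.    0.88 -1.67]
[474. 289.] 181.5 (array([0.4597, 0.2661]), array([ 5.5, 20.2]), np.float32(132.0))
[286. 267.] 2314.5 (array([0.4669, 0.1708]), array([22.1, 29.4]), np.float32(101.9))
[450. 264.] 2520.5 (array([0.451 , 0.2518]), array([32. , 42.6]), np.float32(126.1))
```

View pics/w2.png

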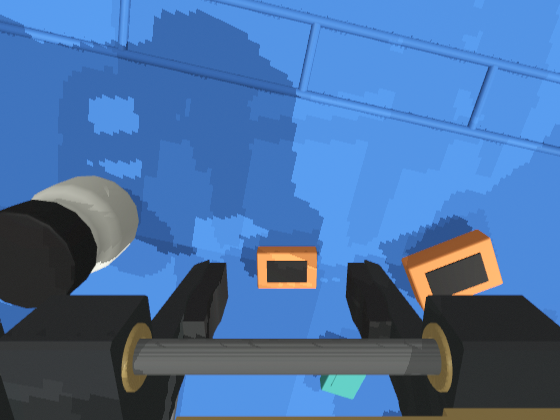

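The block is centred between the fingers at (286,267), and the jar lid stays below and beside the body. I'll lower and close.

>>> carry_out(commands=[[[0,0,-0.35],[0,0,0],-0.27],[[0,0,-0.3],[0,0,0],-0.27],[[0,0,-0.08],[0,0,0],-0.27],[[0,0,0],[0,0,0],-0.27],[[0,0,0],[0,0,0],1],[[0,0,0],[0,0,0],1],[[0,0,0],[0,0,0],1],[[0,0,0],[0,0,0],1],[[0,0,0],[0,0,0],1],[[0,0,0],[0,0,0],1]], grip_force=12)

```text
time: 4.4
position: [0.4682, 0.1701, 0.0137]
tcp_rot: [-0.325, 3.124, -0.0]
ft_force: [-0.5, -0.6, 0.8]
grip_width: 0.0299
```

Run:
```python
from h import *
st()
```

```text
t 4.4 pos [0.4682 0.1701 0.0137] yaw_y 101.9 z [ 0.  0. -1.] F [-0.48 -0.62  0.75] w 0.0299 j [ 0.11  0.36  1.93 -0.    0.84 -1.67]
```

>>> carry_out(commands=[[[0,0,0.3],[0,0,0],1],[[0,0,0.7],[0,0,0],1],[[0,0,0.9],[0,0,0],1],[[0,0,0.9],[0,0,0],1],[[0,0,0.9],[0,0,0],1],[[0,0,0.9],[0,0,0],1],[[0,0,0.9],[0,0,0],1],[[0,0,0.5],[0,0,0],1],[[0,0,0],[0,0,0],1]])

```text
time: 5.15
position: [0.47, 0.1704, 0.1672]
tcp_rot: [-0.325, 3.118, 0.0]
ft_force: [1.4, -0.8, -0.2]
grip_width: 0.0301
```

>>> carry_out(commands=[[[0.4,-0.16,0],[0,0,-0.3],1],[[0.8,-0.3,0],[0,0,-0.3],1],[[0.9,-0.3,0],[0,0,-0.4],1],[[0.9,-0.3,0],[0,0,-0.4],1],[[0.9,-0.3,0],[0,0,-0.4],1],[[0.9,-0.3,0],[0,0,-0.4],1],[[0.9,-0.3,0],[0,0,-0.4],1],[[0.9,-0.3,0],[0,0,-0.4],1],[[0.5,-0.2,0],[0,0,0],1],[[0,0,0],[0,0,0],1]])

```text
time: 5.98
position: [0.6472, 0.1066, 0.1611]
tcp_rot: [-0.008, -3.14, 0.001]
ft_force: [-0.3, 0.2, -0.3]
grip_width: 0.0297
```

Run:
```python
from h import *
st(); im=optics.get_image("wrist"); cv2.imwrite("pics/w3.png",np.hstack([im,optics.get_image("side")])[:, :])
a=cv2.imread("pics/w3.png"); cv2.imwrite("pics/w3.png",cv2.resize(a,(800,300)))
st()
```

```text
t 5.98 pos [0.6472 0.1066 0.1611] yaw_y 89.7 z [-0.001 -0.    -1.   ] F [-0.29  0.24 -0.33] w 0.0297 j [-0.02  0.44  1.46 -0.    1.25 -1.58]
t 6.08 pos [0.6447 0.1081 0.1612] yaw_y 89.8 z [-0.003  0.    -1.   ] F [-0.84  0.48 -0.17] w 0.0299 j [-0.02  0.43  1.46  0.    1.25 -1.58]
```

View pics/w3.png

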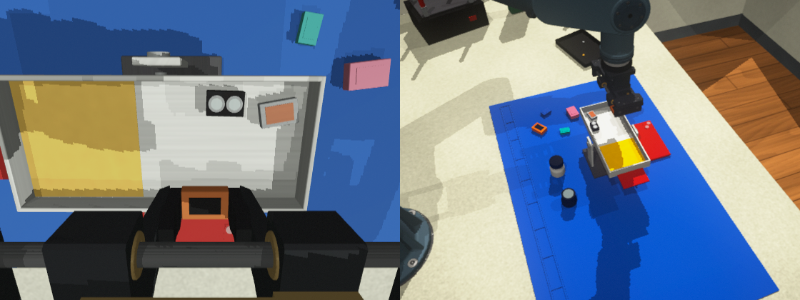

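The speaker is held above the bare half, with the camera and motor in view on the −x side. Now lowering.

>>> carry_out(commands=[[[0,0,-0.3],[0,0,0],1],[[0,0,-0.5],[0,0,0],1],[[0,0,-0.5],[0,0,0],1],[[0,0,-0.4],[0,0,0],1],[[0,0,-0.3],[0,0,0],1],[[0,0,-0.1],[0,0,0],1],[[0,0,0],[0,0,0],1],[[0,0,0],[0,0,0],1],[[0,0,0],[0,0,0],1]])

```text
time: 6.83
position: [0.646, 0.1086, 0.1117]
tcp_rot: [0.003, 3.14, -0.0]
ft_force: [-0.3, 0.7, -0.4]
grip_width: 0.0299
```

Run:
```python
from h import *
st()
```

```text
t 6.83 pos [0.646  0.1086 0.1117] yaw_y 89.9 z [ 0.001 -0.    -1.   ] F [-0.33  0.69 -0.39] w 0.0299 j [-0.01  0.49  1.49 -0.    1.16 -1.58]
```

>>> carry_out(commands=[[[0,0,-0.12],[0,0,0],1],[[0,0,-0.1],[0,0,0],1],[[0,0,-0.06],[0,0,0],1],[[0,0,0],[0,0,0],1],[[0,0,0],[0,0,0],1]])

```text
time: 7.25
position: [0.6454, 0.1086, 0.1038]
tcp_rot: [-0.003, -3.141, -0.0]
ft_force: [0.3, 0.9, 0.7]
grip_width: 0.0298
```

>>> carry_out(commands=[[[0,0,-0.04],[0,0,0],1],[[0,0,0],[0,0,0],1],[[0,0,0],[0,0,0],1]])

```text
time: 7.5
position: [0.6455, 0.1086, 0.103]
tcp_rot: [-0.003, -3.142, -0.0]
ft_force: [-0.7, -0.5, -0.5]
grip_width: 0.0296
```

>>> carry_out(commands=[[[0,0,-0.03],[0,0,0],1],[[0,0,0],[0,0,0],1],[[0,0,0],[0,0,0],0.2],[[0,0,0],[0,0,0],0],[[0,0,0],[0,0,0],0],[[0,0,0],[0,0,0],0],[[0,0,0],[0,0,0],0],[[0,0,0.2],[0,0,0],0],[[0,0,0.5],[0,0,0],0],[[0,0,0.7],[0,0,0],0]])

```text
time: 8.33
position: [0.6445, 0.1086, 0.1368]
tcp_rot: [-0.003, -3.139, -0.0]
ft_force: [0.5, -0.5, -0.1]
grip_width: 0.0442
```

>>> carry_out(commands=[[[0,0,0.7],[0,0,0],0.1],[[0,0,0.6],[0,0,0],0.1],[[0,0,0.3],[0,0,0],0.1],[[0,0,0],[0,0,0],0.1]])

```text
time: 8.67
position: [0.6471, 0.1086, 0.1807]
tcp_rot: [0.003, 3.136, -0.0]
ft_force: [0.2, 0.7, 0.5]
grip_width: 0.0394
```

Run:
```python
from h import *
st(); I=inf("wrist"); im=optics.get_image("wrist"); cv2.imwrite("pics/w4.png",im)
for c in orange(im): print(c.reshape(-1,2).mean(0).round(),cv2.contourArea(c),rect(I,c,.101))
s=optics.get_image("side"); cv2.imwrite("pics/s4.png",cv2.resize(s[120:270,180:400],None,fx=3.5,fy=3.5))
st()
```

```text
t 8.67 pos [0.6471 0.1086 0.1807] yaw_y 89.9 z [ 0.005 -0.    -1.   ] F [0.23 0.72 0.52] w 0.0394 j [-0.01  0.41  1.45 -0.    1.27 -1.58]
[286. 224.] 1169.5 (array([0.6461, 0.1087]), array([29.2, 19. ]), np.float32(89.9))
t 8.77 pos [0.6455 0.1086 0.1775] yaw_y 89.9 z [ 0.001 -0.    -1.   ] F [-0.27 -0.02 -0.09] w 0.0395 j [-0.01  0.42  1.45 -0.    1.27 -1.58]
```

View pics/w4.png

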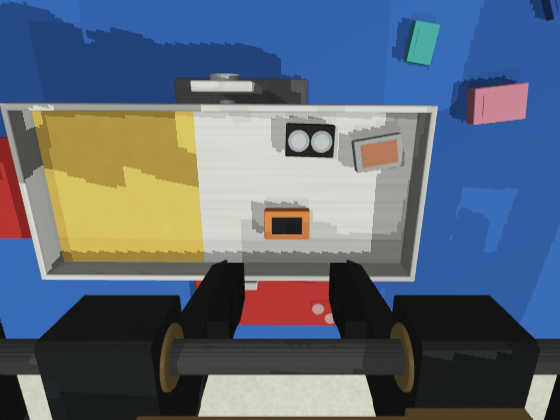

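View pics/s4.png

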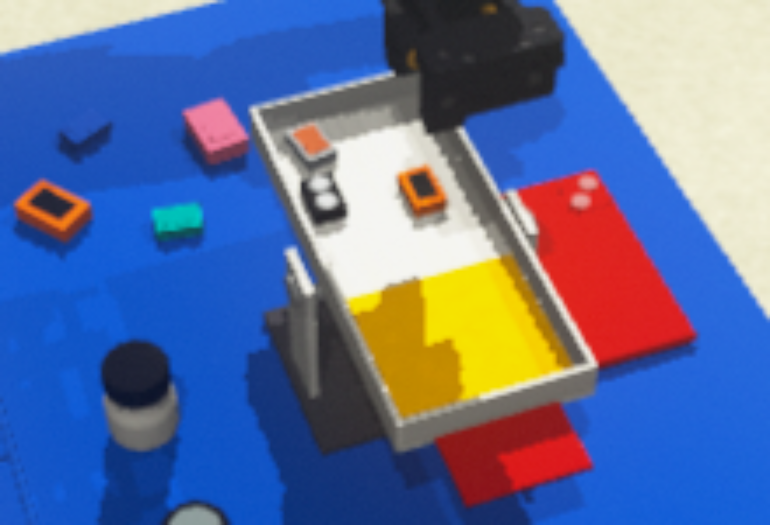

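The speaker lies flat at pan (0.022, 0.040), released, with the wrist image showing it at (286,224). Next I'll move above the red tab with the jaws shut and turned along x.

>>> carry_out(commands=[[[-0.04,-0.2,0],[0,0,-0.9],1],[[-0.04,-0.34,0],[0,0,-0.9],1],[[-0.04,-0.34,0],[0,0,-0.9],1],[[-0.04,-0.34,0],[0,0,-0.9],1],[[-0.04,-0.34,0],[0,0,-0.9],1],[[-0.04,-0.34,0],[0,0,-0.9],1],[[-0.04,-0.34,0],[0,0,-0.9],1],[[-0.04,-0.34,0],[0,0,-0.9],1],[[-0.04,-0.34,0],[0,0,-0.9],1],[[-0.04,-0.34,0],[0,0,-0.9],1]])

```text
time: 9.6
position: [0.6345, 0.0267, 0.1756]
tcp_rot: [-0.978, -2.983, 0.001]
ft_force: [0.5, -0.3, -0.5]
grip_width: 0.0004
```

>>> carry_out(commands=[[[-0.04,-0.34,0],[0,0,-0.9],1],[[-0.04,-0.34,0],[0,0,-0.9],1],[[-0.04,-0.34,0],[0,0,-0.9],1],[[-0.04,-0.34,0],[0,0,-0.9],1],[[-0.04,-0.34,0],[0,0,-0.9],1],[[-0.04,-0.34,0],[0,0,-0.9],1],[[-0.04,-0.34,0],[0,0,-0.9],1],[[-0.04,-0.34,0],[0,0,-0.9],1],[[-0.04,-0.34,0],[0,0,-0.9],1],[[-0.04,-0.34,0],[0,0,-0.9],1]])

```text
time: 10.43
position: [0.6245, -0.0581, 0.1755]
tcp_rot: [-1.852, -2.535, 0.002]
ft_force: [-0.2, -0.9, -0.2]
grip_width: 0.0003
```

>>> carry_out(commands=[[[-0.04,-0.34,-0.3],[0,0,-0.9],1],[[-0.04,-0.34,-0.4],[0,0,-0.9],1],[[-0.02,-0.34,-0.4],[0,0,-0.9],1],[[0,0,-0.4],[0,0,-0.9],1],[[0,0,-0.3],[0,0,-0.9],1],[[0,0,-0.3],[0,0,0],1],[[0,0,-0.2],[0,0,0],1],[[0,0,0],[0,0,0],1],[[0,0,0],[0,0,0],1]])

```text
time: 11.18
position: [0.6227, -0.0832, 0.1191]
tcp_rot: [-2.221, -2.22, 0.001]
ft_force: [-0.3, 0.5, -0.2]
grip_width: 0.0005
```

Run:
```python
from h import *
st(); s=optics.get_image("side"); cv2.imwrite("pics/s5.png",cv2.resize(s[120:300,180:400],None,fx=3,fy=3))
st()
for t in range(5): optics.get_image("side"); st()
```

```text
t 11.18 pos [ 0.6227 -0.0832  0.1191] yaw_y -0.0 z [-0.001  0.    -1.   ] F [-0.27  0.45 -0.19] w 0.0005 j [-0.32  0.43  1.56 -0.    1.15 -0.32]
t 11.23 pos [ 0.6231 -0.0833  0.1198] yaw_y -0.0 z [ 0.  0. -1.] F [1.27 0.32 1.49] w 0.0004 j [-0.32  0.43  1.56  0.    1.15 -0.32]
t 11.28 pos [ 0.6233 -0.0834  0.1201] yaw_y -0.1 z [ 0.001 -0.    -1.   ] F [ 0.65 -0.26 -0.12] w 0.0004 j [-0.32  0.43  1.56  0.    1.15 -0.32]
t 11.33 pos [ 0.6234 -0.0834  0.1203] yaw_y -0.1 z [ 0.001 -0.    -1.   ] F [-0.61  0.34 -0.3 ] w 0.0005 j [-0.32  0.43  1.56  0.    1.15 -0.32]
t 11.38 pos [ 0.6234 -0.0835  0.1204] yaw_y -0.1 z [ 0.001 -0.    -1.   ] F [ 0.53 -0.23 -0.6 ] w 0.0002 j [-0.32  0.43  1.56 -0.    1.15 -0.32]
t 11.43 pos [ 0.6233 -0.0835  0.1204] yaw_y -0.1 z [ 0.001 -0.    -1.   ] F [ 0.05 -0.75  0.43] w 0.0001 j [-0.32  0.43  1.56 -0.    1.15 -0.32]
t 11.48 pos [ 0.6233 -0.0835  0.1203] yaw_y -0.1 z [ 0.001 -0.    -1.   ] F [-0.19  0.44 -0.74] w 0.0005 j [-0.32  0.43  1.56 -0.    1.15 -0.32]
```

View pics/s5.png

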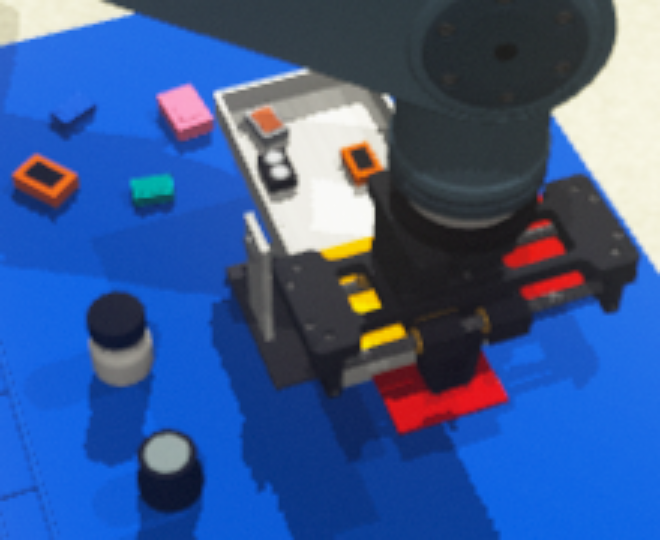

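The fingers are over the red tab at crop (450,390). I'll approach it, then press gradually.

>>> carry_out(commands=[[[0,0,-0.2],[0,0,0],1],[[0,0,-0.2],[0,0,0],1],[[0,0,-0.12],[0,0,0],1],[[0,0,-0.08],[0,0,0],1],[[0,0,-0.06],[0,0,0],1],[[0,0,-0.06],[0,0,0],1],[[0,0,-0.06],[0,0,0],1],[[0,0,-0.06],[0,0,0],1],[[0,0,-0.06],[0,0,0],1],[[0,0,-0.06],[0,0,0],1]])

```text
time: 12.32
position: [0.623, -0.0835, 0.096]
tcp_rot: [2.223, 2.219, 0.0]
ft_force: [-2.1, -0.7, 3.0]
grip_width: 0.0004
```

>>> carry_out(commands=[[[0,0,-0.08],[0,0,0],1],[[0,0,-0.08],[0,0,0],1],[[0,0,-0.08],[0,0,0],1],[[0,0,-0.08],[0,0,0],1],[[0,0,-0.08],[0,0,0],1]])

```text
time: 12.73
position: [0.6231, -0.0832, 0.0855]
tcp_rot: [-2.224, -2.219, -0.001]
ft_force: [-0.6, 1.5, 3.6]
grip_width: 0.0007
```

The tab is following at about 3 N, so I'll continue down along its arc.

>>> carry_out(commands=[[[0,0.01,-0.1],[0,0,0],1],[[0,0.01,-0.1],[0,0,0],1],[[0,0.01,-0.1],[0,0,0],1],[[0,0.015,-0.1],[0,0,0],1],[[0,0.015,-0.1],[0,0,0],1],[[0,0.015,-0.1],[0,0,0],1],[[0,0.02,-0.1],[0,0,0],1],[[0,0.02,-0.1],[0,0,0],1],[[0,0.02,-0.1],[0,0,0],1]])

```text
time: 13.48
position: [0.6231, -0.0801, 0.0631]
tcp_rot: [2.223, 2.219, 0.0]
ft_force: [0.4, 0.8, 4.2]
grip_width: 0.0003
```

>>> carry_out(commands=[[[0,0.02,-0.1],[0,0,0],1],[[0,0.02,-0.1],[0,0,0],1],[[0,0.02,-0.1],[0,0,0],1],[[0,0.02,-0.1],[0,0,0],1],[[0,0.02,-0.08],[0,0,0],1]])

```text
time: 13.9
position: [0.6231, -0.0776, 0.051]
tcp_rot: [2.224, 2.219, 0.0]
ft_force: [-0.2, 0.8, 3.5]
grip_width: 0.0002
```

Run:
```python
from h import *
st(); s=optics.get_image("side"); cv2.imwrite("pics/s6.png",cv2.resize(s[120:300,180:400],None,fx=3,fy=3))
st()
```

```text
t 13.9 pos [ 0.6231 -0.0776  0.051 ] yaw_y -0.1 z [ 0. -0. -1.] F [-0.21  0.83  3.48] w 0.0002 j [-0.31  0.52  1.59 -0.    1.03 -0.31]
t 13.95 pos [ 0.6229 -0.0775  0.0506] yaw_y -0.1 z [-0. -0. -1.] F [ 1.54 -0.73  2.69] w 0.0004 j [-0.31  0.53  1.59 -0.    1.03 -0.31]
```

View pics/s6.png

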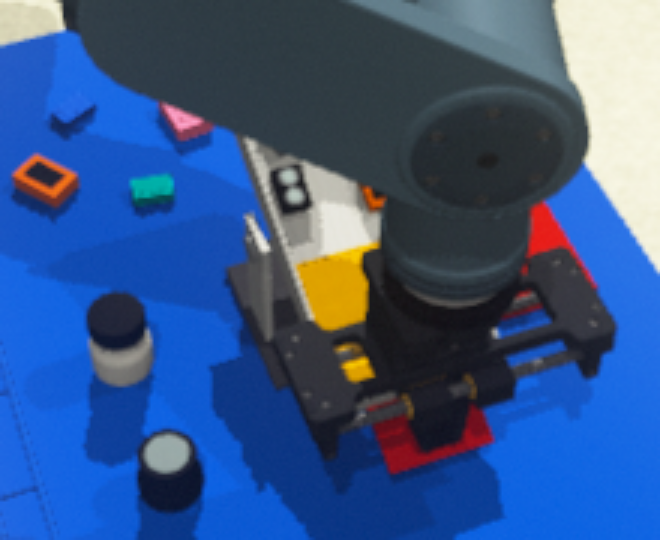

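The tray is tilted partway, with no module clearly in the yellow yet: the camera shows at crop (290,185) and the speaker at (375,195). I'll carry on to the stop in finer steps.

>>> carry_out(commands=[[[0,0.02,-0.08],[0,0,0],1],[[0,0.02,-0.08],[0,0,0],1],[[0,0,-0.06],[0,0,0],1],[[0,0,-0.04],[0,0,0],1],[[0,0,-0.03],[0,0,0],1],[[0,0,-0.02],[0,0,0],1]])

```text
time: 14.45
position: [0.6228, -0.0766, 0.0433]
tcp_rot: [-2.223, -2.219, 0.0]
ft_force: [-1.2, 0.3, 1.7]
grip_width: 0.0005
```

>>> carry_out(commands=[[[0,0,-0.02],[0,0,0],1],[[0,0,-0.02],[0,0,0],1],[[0,0,-0.02],[0,0,0],1]])

```text
time: 14.7
position: [0.6229, -0.0766, 0.0419]
tcp_rot: [-2.224, -2.219, 0.0]
ft_force: [-1.3, 0.6, 2.4]
grip_width: 0.0002
```

>>> carry_out(commands=[[[0,0,-0.02],[0,0,0],1],[[0,0,-0.02],[0,0,0],1]])

```text
time: 14.87
position: [0.623, -0.0766, 0.041]
tcp_rot: [2.224, 2.219, 0.0]
ft_force: [-0.2, 0.0, 3.3]
grip_width: 0.0007
```

Expected stop at z ≈ 0.0397.

>>> carry_out(commands=[[[0,0,-0.02],[0,0,0],1],[[0,0,-0.02],[0,0,0],1]])

```text
time: 15.03
position: [0.623, -0.0766, 0.0399]
tcp_rot: [2.224, 2.219, 0.0]
ft_force: [0.3, 0.3, 2.9]
grip_width: 0.0006
```

>>> carry_out(commands=[[[0,0,-0.02],[0,0,0],1],[[0,0,0],[0,0,0],1]])

```text
time: 15.2
position: [0.623, -0.0765, 0.0394]
tcp_rot: [2.224, 2.219, -0.0]
ft_force: [-0.7, -0.7, 2.2]
grip_width: 0.0006
```

>>> carry_out(commands=[[[0,0,-0.02],[0,0,0],1],[[0,0,0],[0,0,0],1]])

```text
time: 15.37
position: [0.6231, -0.0765, 0.0392]
tcp_rot: [2.223, 2.219, 0.0]
ft_force: [-1.2, 1.5, 4.6]
grip_width: 0.0005
```

>>> carry_out(commands=[[[0,0,-0.01],[0,0,0],1],[[0,0,0],[0,0,0],1]])

```text
time: 15.53
position: [0.6231, -0.0765, 0.0392]
tcp_rot: [2.224, 2.219, 0.0]
ft_force: [-0.8, 1.4, 6.2]
grip_width: -0.0001
```

>>> carry_out(commands=[[[0,0,-0.01],[0,0,0],1],[[0,0,0],[0,0,0],1]])

```text
time: 15.7
position: [0.6231, -0.0765, 0.0391]
tcp_rot: [2.224, 2.219, 0.0]
ft_force: [-1.8, -0.2, 6.8]
grip_width: 0.0006
```

On the stop at z = 0.0391, gaining about 1.5 N per 0.25 mm. I'll raise it to about 11 N.

>>> carry_out(commands=[[[0,0,-0.01],[0,0,0],1],[[0,0,-0.01],[0,0,0],1],[[0,0,0],[0,0,0],1]])

```text
time: 15.95
position: [0.6232, -0.0765, 0.039]
tcp_rot: [2.223, 2.219, 0.0]
ft_force: [-3.2, 1.3, 10.0]
grip_width: 0.0006
```

>>> carry_out(commands=[[[0,0,-0.01],[0,0,0],1],[[0,0,0],[0,0,0],1],[[0,0,0],[0,0,0],1]])

```text
time: 16.2
position: [0.6232, -0.0765, 0.039]
tcp_rot: [2.223, 2.219, 0.0]
ft_force: [-3.4, 0.3, 11.3]
grip_width: 0.0002
```

Run:
```python
from h import *
s=optics.get_image("side"); cv2.imwrite("pics/s7.png",cv2.resize(s[120:300,180:400],None,fx=3,fy=3))
t=optics.get_image("top"); cv2.imwrite("pics/t7.png",cv2.resize(t[120:270,170:390],None,fx=3,fy=3))
w=optics.get_image("wrist"); cv2.imwrite("pics/w7.png",w)
for k in range(4): print(r.sense()["ft_force"].round(1)); optics.get_image("top")
st()
```

```text
[-3.9  0.8 10.7]
[-3.8  1.3 11.6]
[-3.3  1.9 11.7]
[-3.2  0.8 11.6]
t 16.55 pos [ 0.6232 -0.0765  0.039 ] yaw_y -0.1 z [ 0. -0. -1.] F [-4.41  1.5  11.93] w 0.0007 j [-0.31  0.54  1.59 -0.    1.01 -0.31]
```

View pics/s7.png

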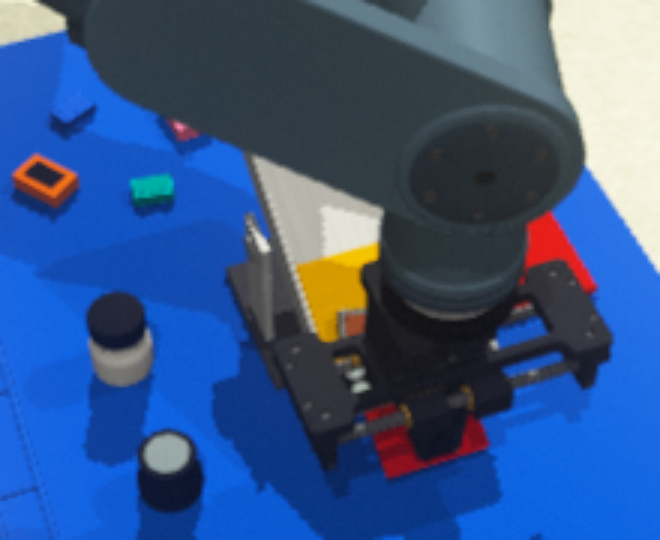

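View pics/t7.png

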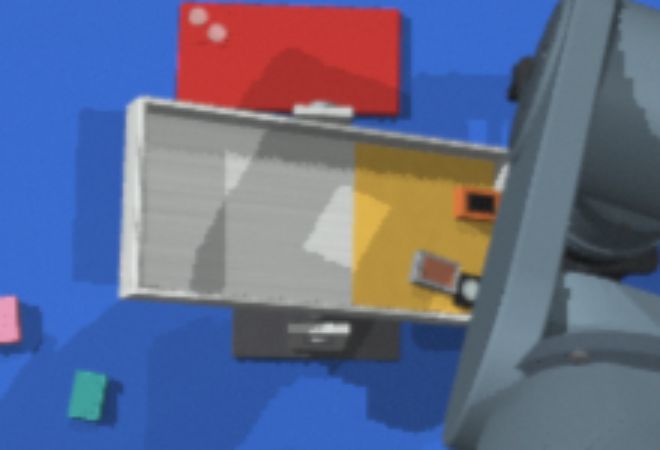

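View pics/w7.png

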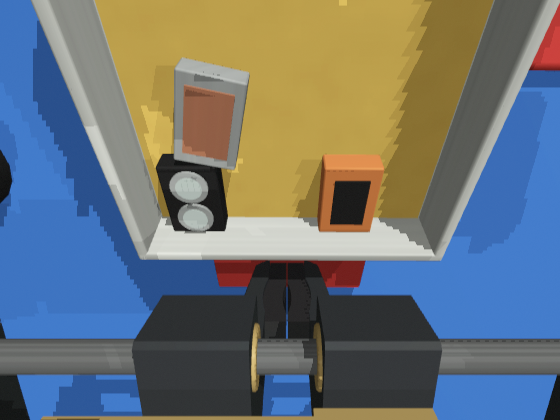

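All three modules are in the yellow: wrist view shows the speaker (350,195), camera (192,195) and motor (210,113), stopped at the end wall. The force is about 12 N and I'll hold it.

>>> carry_out(commands=[[[0,0,0],[0,0,0],1],[[0,0,0],[0,0,0],1],[[0,0,0],[0,0,0],1],[[0,0,0],[0,0,0],1],[[0,0,0],[0,0,0],1],[[0,0,0],[0,0,0],1],[[0,0,0],[0,0,0],1],[[0,0,0],[0,0,0],1]])

```text
time: 17.22
position: [0.6232, -0.0765, 0.039]
tcp_rot: [2.223, 2.219, 0.0]
ft_force: [-4.5, 1.7, 11.4]
grip_width: 0.0008
```

>>> carry_out(commands=[[[0,0,0],[0,0,0],1],[[0,0,0],[0,0,0],1],[[0,0,0],[0,0,0],1],[[0,0,0],[0,0,0],1],[[0,0,0],[0,0,0],1],[[0,0,0],[0,0,0],1],[[0,0,0],[0,0,0],1],[[0,0,0],[0,0,0],1]])

```text
time: 17.88
position: [0.6231, -0.0765, 0.039]
tcp_rot: [2.223, 2.219, 0.0]
ft_force: [-3.6, 1.6, 10.3]
grip_width: 0.0007
```

Held for over a second at 10–12 N. Now I'll let the tray rise slowly.

>>> carry_out(commands=[[[0,0,0.02],[0,0,0],1],[[0,0,0.03],[0,0,0],1],[[0,-0.01,0.04],[0,0,0],1],[[0,-0.02,0.06],[0,0,0],1],[[0,-0.02,0.08],[0,0,0],1],[[0,-0.02,0.08],[0,0,0],1],[[0,-0.02,0.08],[0,0,0],1],[[0,-0.02,0.08],[0,0,0],1],[[0,-0.02,0.08],[0,0,0],1],[[0,-0.02,0.08],[0,0,0],1]])

```text
time: 18.72
position: [0.623, -0.0805, 0.0537]
tcp_rot: [2.224, 2.219, -0.0]
ft_force: [-0.5, -1.7, 0.9]
grip_width: 0.0004
```

>>> carry_out(commands=[[[0,-0.02,0.08],[0,0,0],1],[[0,-0.02,0.08],[0,0,0],1],[[0,-0.01,0.08],[0,0,0],1],[[0,-0.01,0.08],[0,0,0],1],[[0,-0.01,0.08],[0,0,0],1],[[0,-0.01,0.08],[0,0,0],1],[[0,-0.01,0.08],[0,0,0],1],[[0,-0.01,0.08],[0,0,0],1],[[0,-0.01,0.08],[0,0,0],1],[[0,-0.01,0.08],[0,0,0],1]])

```text
time: 19.55
position: [0.623, -0.0833, 0.0737]
tcp_rot: [2.224, 2.219, 0.0]
ft_force: [0.4, -1.1, 2.6]
grip_width: 0.0003
```

>>> carry_out(commands=[[[0,0,0.08],[0,0,0],1],[[0,0,0.08],[0,0,0],1],[[0,0,0.08],[0,0,0],1],[[0,0,0.08],[0,0,0],1],[[0,0,0.08],[0,0,0],1],[[0,0,0.08],[0,0,0],1],[[0,0,0.08],[0,0,0],1]])

```text
time: 20.13
position: [0.623, -0.0833, 0.0877]
tcp_rot: [2.224, 2.219, 0.0]
ft_force: [-0.2, -2.3, 2.8]
grip_width: 0.0005
```

>>> carry_out(commands=[[[0,0,0.06],[0,0,0],1],[[0,0,0.06],[0,0,0],1],[[0,0,0.06],[0,0,0],1],[[0,0,0.06],[0,0,0],1],[[0,0,0.05],[0,0,0],1],[[0,0,0.05],[0,0,0],1],[[0,0,0.05],[0,0,0],1],[[0,0,0.05],[0,0,0],1],[[0,0,0.05],[0,0,0],1],[[0,0,0.05],[0,0,0],1]])

```text
time: 20.97
position: [0.6228, -0.0831, 0.1009]
tcp_rot: [-2.223, -2.219, -0.0]
ft_force: [0.6, 0.2, 0.1]
grip_width: 0.0002
```

>>> carry_out(commands=[[[0,0,0.05],[0,0,0],1],[[0,0,0.05],[0,0,0],1],[[0,0,0.1],[0,0,0],1],[[0,0,0.3],[0,0,0],1],[[0,0,0.5],[0,0,0],1],[[0,0,0.7],[0,0,0],1],[[0,-0.3,0.7],[0,0,0],1],[[0,-0.6,0.7],[0,0,0],1],[[0,-0.7,0.5],[0,0,0],1],[[0,-0.7,0.3],[0,0,0],1]])

```text
time: 21.8
position: [0.6241, -0.1415, 0.2022]
tcp_rot: [2.22, 2.218, 0.003]
ft_force: [-0.3, 0.3, 1.0]
grip_width: 0.0006
```

>>> carry_out(commands=[[[0,-0.7,0],[0,0,0],1],[[0,-0.7,0],[0,0,0],1],[[0,-0.7,0],[0,0,0],1],[[0,-0.5,0],[0,0,0],1],[[0,-0.2,0],[0,0,0],1],[[0,0,0],[0,0,0],1],[[0,0,0],[0,0,0],1],[[0,0,0],[0,0,0],1],[[0,0,0],[0,0,0],1]])

```text
time: 22.55
position: [0.623, -0.2098, 0.1983]
tcp_rot: [-2.222, -2.22, -0.0]
ft_force: [0.2, 0.3, -1.1]
grip_width: 0.0003
```

Run:
```python
from h import *
st(); t=optics.get_image("top"); cv2.imwrite("pics/t8.png",cv2.resize(t[120:310,170:390],None,fx=3,fy=3))
s=optics.get_image("side"); cv2.imwrite("pics/s8.png",cv2.resize(s[120:300,180:400],None,fx=3,fy=3))
for n in("jar","loupe","phone","camera","motor","speaker"): print(n,[(d["xyz"],round(d["confidence"],2)) for d in optics.spot_in(n,"top")])
```

```text
t 22.55 pos [ 0.623  -0.2098  0.1983] yaw_y -0.1 z [-0.  0. -1.] F [ 0.18  0.25 -1.11] w 0.0003 j [-0.51  0.4   1.43  0.    1.31 -0.5 ]
jar [([0.4607, 0.0755, 0.0591], 0.94)]
loupe [([0.4656, -0.029, 0.0373], 0.66)]
phone [([0.7493, 0.0933, 0.011], 0.57)]
camera [([0.5923, -0.0363, 0.1026], 0.62)]
motor [([0.5957, -0.0018, 0.1], 0.68)]
speaker [([0.6424, -0.0322, 0.1062], 0.6), ([0.4542, 0.2482, 0.0167], 0.56), ([0.4921, 0.3204, 0.0098], 0.44), ([0.5178, 0.2134, 0.0118], 0.43), ([0.6282, 0.066, 0.0942], 0.43)]
```

View pics/t8.png

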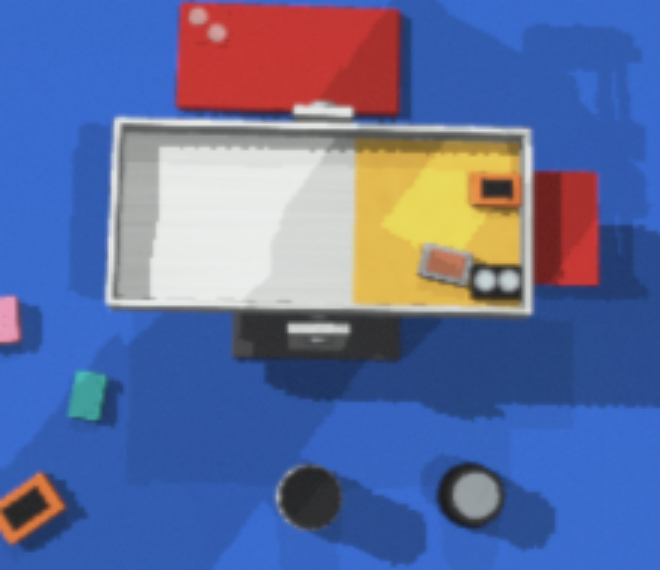

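View pics/s8.png

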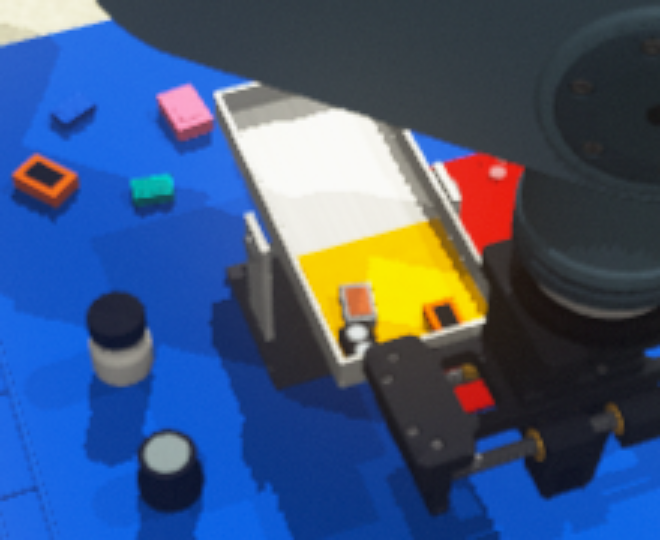

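The tray's rim corners are back at their starting pixels: (209,160) and (347,164) in the full top view. The three modules lie in the yellow (crop: speaker (495,188), camera (497,281), motor (446,263)), and the jar, loupe and phone haven't moved. Handing in.

Run:
```python
from cell import r
print(r.hand_in(), r.sense()["time"])
```

```text
the job is handed in; nothing more can be done
the job is handed in; nothing more can be done
```

I put the smaller orange block in the bare half of the tray at about pan (22, 40) mm and let go. I then pressed the red tab to its lower stop and held it at about 10–12 N for over 1.5 s, until all three modules had slid into the yellow end. The tray came back up under the fingers at about 24 mm/s, and I handed the job in at about 23 s; the hand-in gave no verdict.

- **Tray and modules:** the last pictures show the tray level and untouched, with its rim corners at their starting pixels. The speaker is at pan y ≈ −101 mm, the camera at −105 mm and the motor at −70 mm.
- **Bystanders:** the jar, loupe and phone were found within about 4 mm of their first positions, which is the detector's own error.
- **Force:** a sideways force of about 4 N built up on the fingers during the hold, so the total force was about 12–13 N.
- **Detector disagreement:** the speaker detector also fired on the other blocks and once, weakly, on the empty tray. I ignored those after checking the pictures. No check failed.

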